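Open the nutrient doser and set its index lever

ROBOT

A 6-joint arm with a two-finger parallel gripper is mounted at the origin on the work surface. World frame = base frame: x ahead of the robot, y to its left, z up, the work surface at z = 0. Lengths are in m, angles in rad, forces in N, time in s.
With the tool pointing down it reaches from about 0.375 to 0.975 m from the base axis. Payload 3.8 kg.
Tool frame: the origin (TCP) lies at the very end of the fingers, on their centre line; the grasp point (between the pads) lies 19 mm behind it; z points along the fingers, y is the direction in which the jaws open and shut (so a half turn about z gives the same grasp; the last joint's range is limited). The gripper opens to 85 mm and grips with 20 to 120 N. Pads are 22 mm wide; open, the fingers measure 114 mm over their backs; the gripper's body (76 mm by 85 mm) begins 54 mm behind the grasp point. The pads swing forward as they close: fully open they stand 13 mm farther back than shut.
Start: joints at [1.261, 0.264, 1.604, -0, 1.274, -0.037], TCP at [0.182, 0.65, 0.231] pointing down, gripper open.
Joint ranges: [-2.63, 2.63], [-0.94, 2.18], [0.31, 2.57], [-1.31, 4.45], [0, 2.66], [-2.55, 2.55]. Speed limits (rad/s): [2.57, 2.57, 3.14, 3.14, 3.14, 3.14].

INTERFACE

Orientations are given as a rotation vector (axis times angle).
In Python, from workcell import status, read_camera, camera_info, order gives the robot as it stands.
- The arm moves only by the tool move_arm, never from a script. Its argument "deltas" is a list of rows, each a list of 3 entries, a list of its own where there are three numbers: the turn, a rotation vector about the world's x, y, z as a fraction of full scale, then the shift along the world's x, y, z as a fraction of full scale, then the closure, from -1 (fully open) to 1 (shut), so that 0 is half open. A call has 1 to 20 rows; each row is the pose to reach, as a shift and turn from the pose commanded when the call began; what a row does not reach only later rows make up. Full scale, the value 1, is 0.1 m for a shift and pi/2 rad for a turn. A row lasts 1/8 s, in which the tool goes at most 62.5 mm and 10.7 degrees, less where a joint would pass 70% of its speed; a pose out of reach is approached as far as the arm can. A call with a number of a shift or a turn outside -1 to 1 is refused whole. A call with a gripper value outside its range is refused whole. The fingers move at their own pace and stop on an object; "grip_force" is the grip in N (left out, the last holds). Time passes only in rows, so rows that repeat a pose let the fingers close. It gives the time, the measured TCP pose, the force and the opening at its end, in the units of the state.
- status.read_state(): the state, without advancing time (a new reading comes with each control period).
- read_camera(name): name is "scene" or "top" or "wrist"; returns (picture, depth): 480x640x3 uint8, red, green, blue; 480x640 float32, m along the optical axis (not along the pixel's ray), 0 where there is no reading.
- camera_info(name): a dict with "K" (3x3 intrinsics, pixels), "D" ([k1, k2, p1, p2, k3] as OpenCV has them; the pictures are not rectified), "R" (3x3) and "t" (3): a world point X has camera coordinates R X + t. Camera axes: x right, y down, z forward; pixel columns grow to the right and rows downward; lengths in m; the calibration is good to about 2 mm. A picture is of the moment at which its call begins: read the wrist's pose just before it. camera_info takes no time and is no camera call; for the wrist camera it gives the pose at the moment of the call.
- order.finish_job(): hands the job in, once; it reports no verdict.
The state is a dict: "time": time; "q": joint angles; "joint_vel": joint speeds; "joint_torque": joint torques, N m; "tool_pos": TCP position; "tcp_rot": TCP orientation; "wrist_force": force on the tool from outside, world axes, zero at the start; "torque": the same for the moment, N m; "width": opening from 0.0 (shut) to 1.0 (fully open).
Only numpy, scipy, OpenCV 4.12 (cv2) and the standard library are available. Lean on these libraries where they do the work, as an engineer would, in place of code of your own. Each camera call takes 0.05 s, during which the arm holds its last target. There are 200 camera calls.

TASK

Turn both quarter-turn wing fasteners on the grey nutrient doser counter-clockwise until they are fully unlocked, then swing its top panel open until it rests back on its stop. Then click the index lever inside forward to the third of its four notches, counted from the end nearest the robot, without ever going past the third, and let go of everything. Do not push the flask, bottle, jar or yellow pad around the doser out of place.

Things in the scene. Friction and masses are not known exactly. Their poses are not given: they have to be found in the camera images.
- controller: Nutrient doser: fixed grey case 270 (x) by 190 (y) by 110 mm high, under a 6 mm hinged aluminium panel. Origin: centre of its underside, on the bench; x points away from the robot (within 0.3 rad of world x), y left, z up. Hinge along the left (+y) top edge; fasteners and handle in a line near the right edge. Inside, the lever's black housing (100 by 56) is 35 high, all else under 45 mm.
- cam_near_wing (a point): Near wing fastener's grip point (panel shut: doser x -92, y -58, height 138 mm), on its axis, 22 mm above the panel. Black upright wing 64 mm long, 14 thick, top 34 mm above the panel, on a steel disc 40 mm wide, 6 high. Locked: wing across the panel's edge (doser's y); unlocked: along it (doser's x). The point's own y axis runs along the wing.
- cam_far_wing (a point): Grip point of the far wing fastener (doser x +92, y -58, height 138 mm), the same in all else.
- cam_near (a joint): Turn of the near fastener, rad: 0 locked, grows counter-clockwise seen from above, 1.57 unlocked at its stop. Friction about 0.08 N m, stays where left. Below about 1.2 its steel tongue catches under the case's lip and holds the panel shut. May start up to 0.2.
- cam_far (a joint): Turn of the far fastener, the same.
- panel_handle (a point): Middle of the panel's handle: dark round bar, 12 mm diameter, 80 mm between its posts, parallel to the hinge, between the fasteners. Its axis is 40 mm above the panel's upper face (46 mm above its underside) and 153 mm from the hinge line measured in the panel's plane; the panel's free edge is 37 mm further out.
- panel_hinge (a point): Middle of the hinge line, fixed to the case at doser y +95, height 110 mm (the panel's underside); its axes are the doser's.
- panel (a joint): Opening of the panel, rad: 0 shut, 1.57 upright, stop at 1.9 leaning away to the left. Panel and fittings 0.5 kg; it falls shut if left before about upright; once past 1.7 it falls back to its stop by itself.
- lever_pivot (a point): Pivot of the index lever, fixed in the case on its mid-plane at doser x 0, y -15, height 33 mm; its axes are the doser's. The lever swings in the plane of the doser's x and z.
- lever_tip (a point): End of the index lever, 65 mm from the pivot. The lever is a steel bar with a bare aluminium head 26 mm wide (doser's y), 12 mm thick and 22 mm tall at its end. The first notch leans it 0.42 rad from upright towards the robot, the last 0.42 rad away.
- index_lever (a joint): Swing of the lever away from the robot (to the doser's +x), rad. Four sprung notches at 0, 0.28, 0.56 and 0.84, with humps half-way between; let go, it snaps into the nearest notch. A click takes about 3 to 6 N on the head. Starts in the first or second notch (seldom on the hump between them); the third, 0.56, is wanted.
- flask: Loose conical glass flask, 84 mm diameter, 132 mm high, origin under it. Leave in place.
- bottle: Loose white bottle, 68 mm diameter, 135 mm high, origin under it. Leave in place.
- jar: Loose white jar, 64 mm diameter, 75 mm high, origin under it. Leave in place.
- sponge: Loose yellow pad, 90 by 60 by 30 mm, origin under it. Leave in place.

How it is judged:
By the outcome, as a careful person would: the job done as asked, in the order asked, and still so for the second after the job is handed in, with the robot touching nothing.
It also fails if it takes over 72 s, if anything falls off the work surface, if the arm or the gripper's body presses on something with over 40 N, if the wrist force passes 120 N, or if a joint passes its speed limit or range.

## Working session

There is one attempt and no reset: what is moved stays moved. The work goes in short steps, Python scripts to look and compute and a tool call to move; the robot and the scene stay as the last step left them, time stands still between calls to the robot, and variables do not carry over. Pictures are saved under pics/ and viewed, about 8 in all and at most 12, crops included, and the job is handed in when it is done.

Besides the shell and the picture viewer there is one more tool, called after "Emit:" in YAML: its name, and indented under it one key for each argument. move_arm: Moves the arm, as the interface text tells. Its arguments: {"type":"object","properties":{"deltas":{"type":"array","items":{"type":"array"}},"grip_force":{"type":"number"}},"required":["deltas"]}

```bash
mkdir -p pics; ls
python3 - <<'E'
from workcell import status, read_camera, camera_info, order
import cv2,numpy as np
print(status.read_state())
for n in ("scene","top"):
    p,d=read_camera(n); cv2.imwrite(f"pics/{n}0.png",p[:,:,::-1]); np.savez(f"pics/{n}0.npz",p=p,d=d)
    print(n,camera_info(n), (d>0).mean())
E
```

```text
pics
{'time': 0.0, 'q': array([ 1.26111124e+00,  2.64762614e-01,  1.60535546e+00,  3.11079727e-05,
        1.27367525e+00, -3.68849813e-02]), 'joint_vel': array([ 1.87809416e-04,  1.83397622e-04,  2.85930406e-05,  9.38513271e-04,
       -1.38713827e-03,  3.91884050e-04]), 'joint_torque': array([ 8.73052322e-04, -5.15129113e+01, -3.67310750e+01,  8.08199928e-06,
        1.30066287e-02, -1.12577024e-05]), 'tool_pos': array([0.18162935, 0.64936454, 0.22996564]), 'tcp_rot': array([-0.42714429, -3.11200461,  0.00339654]), 'wrist_force': array([ 0.32345956, -0.3912952 ,  0.22665501]), 'torque': array([-0.00409346,  0.0443857 ,  0.05343675]), 'width': 0.9967676888401062}
scene {'K': array([[434.70931666,   0.        , 325.47548084],
       [  0.        , 434.70931666, 239.69525442],
       [  0.        ,   0.        ,   1.        ]]), 'D': array([-0.0348016,  0.       ,  0.       ,  0.       ,  0.       ]), 'R': array([[ 0.21829413,  0.97587755,  0.00326885],
       [ 0.78337427, -0.17323358, -0.59692117],
       [-0.5819557 ,  0.13286512, -0.80229323]]), 't': array([-0.15196563, -0.35618788,  1.14848717])} 0.9960221354166666
top {'K': array([[439.1530515 ,   0.        , 313.67463916],
       [  0.        , 439.1530515 , 238.01210656],
       [  0.        ,   0.        ,   1.        ]]), 'D': array([-0.10123457,  0.        ,  0.        ,  0.        ,  0.        ]), 'R': array([[ 0.08998795, -0.99593012,  0.00503693],
       [-0.97314693, -0.08900297, -0.21228171],
       [ 0.21186605,  0.01420113, -0.97719553]]), 't': array([-0.02808648,  0.58337099,  0.72960445])} 0.99595703125
```

View pics/top0.png

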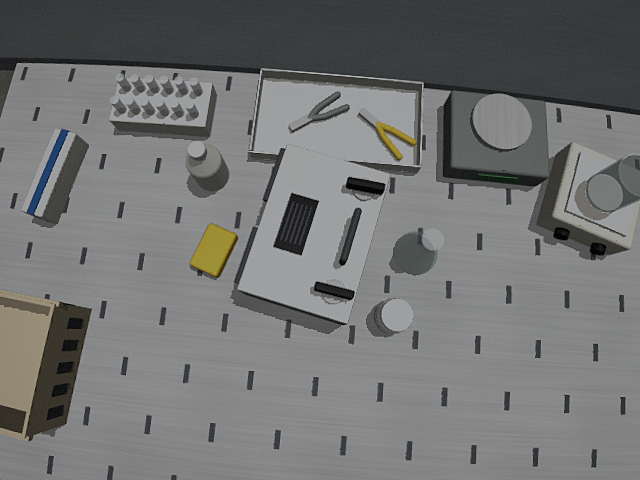

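View pics/scene0.png

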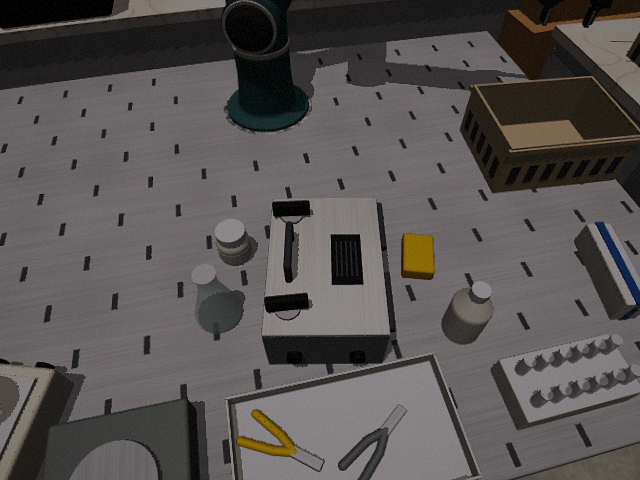

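The top view shows the doser in the middle, with the near wing at about (334,290), the far wing at (366,186) and the handle at (351,236). The flask (418,250) and jar (395,316) are to its right, the pad (214,250) and bottle (205,165) to its left. Both wings look roughly locked. Next I measure from the depth.

```bash
cat > h.py <<'E'
from workcell import status, read_camera, camera_info, order
import cv2,numpy as np
from scipy.spatial.transform import Rotation as Rot
def cloud(n,d,ci=None):
    ci=ci or camera_info(n); v,u=np.mgrid[0:480,0:640]
    r=cv2.undistortPoints(np.stack([u,v],-1).reshape(-1,1,2).astype(float),ci["K"],np.array(ci["D"])).reshape(480,640,2)
    c=np.dstack([r*d[...,None],d]); return (c-ci["t"])@ci["R"]
def snap(n,f=None):
    ci=camera_info(n) ; p,d=read_camera(n)
    if f: cv2.imwrite(f"pics/{f}.png",p[:,:,::-1])
    return p,d,cloud(n,d,ci)
E
python3 - <<'E'
from h import *
for n in ("top","scene"):
    z=np.load(f"pics/{n}0.npz");p,d=z["p"],z["d"];W=cloud(n,d)
    g=(W[...,0]>.3)&(W[...,0]<.85)&(W[...,1]>-.3)&(W[...,1]<.4)
    m=g&(abs(W[...,2]-.116)<.006); 
    k,l,s,_=cv2.connectedComponentsWithStats(m.astype(np.uint8)); i=1+s[1:,4].argmax()
    P=W[l==i]; r=cv2.minAreaRect(P[:,:2].astype(np.float32)); print(n,"panel",r,np.median(P[:,2]))
    m=g&(W[...,2]>.136)&(W[...,2]<.17)&(p.max(-1)<70)
    k,l,s,_=cv2.connectedComponentsWithStats(m.astype(np.uint8))
    for i in range(1,k):
        if s[i,4]>40:
            Q=W[l==i];print(" dark",s[i],cv2.minAreaRect(Q[:,:2].astype(np.float32)),np.percentile(Q[:,2],[5,50,95]).round(3))
    for nm,lo,hi in(("obj",.02,.2),):
        m=g&(W[...,2]>lo)&(W[...,2]<hi)
        k,l,s,_=cv2.connectedComponentsWithStats(m.astype(np.uint8))
        for i in range(1,k):
            if s[i,4]>150: Q=W[l==i];print(" obj",s[i],Q.min(0).round(3),Q.max(0).round(3))
E
```

```text
top panel ((0.5884115695953369, 0.027110859751701355), (0.2006077766418457, 0.2701340317726135), 77.84254455566406) 0.11668810292022377
 dark [346 177  39  17 395] ((0.6640864014625549, -0.05319804698228836), (0.06325402110815048, 0.014207810163497925), 84.80056762695312) [0.138 0.15  0.152]
 dark [339 208  23  55 396] ((0.5744947791099548, -0.034164175391197205), (0.011295084841549397, 0.08909901231527328), 77.98561096191406) [0.157 0.161 0.164]
 dark [314 282  41  17 346] ((0.48500728607177734, -0.015205509960651398), (0.06290467828512192, 0.01305067352950573), 81.2219467163086) [0.145 0.151 0.153]
 obj [ 130   95   83   39 2515] [0.788 0.256 0.02 ] [0.85  0.4   0.094]
 obj [  234   106   189   219 18962] [ 0.436 -0.172  0.02 ] [0.85  0.168 0.165]
 obj [ 444  117   49   63 2678] [ 0.741 -0.3    0.02 ] [ 0.85  -0.219  0.074]
 obj [ 186  141   42   48 1473] [0.673 0.206 0.02 ] [0.738 0.273 0.139]
 obj [ 189  224   48   53 1474] [0.503 0.173 0.02 ] [0.6   0.255 0.035]
 obj [ 396  229   48   44 1499] [ 0.545 -0.211  0.02 ] [ 0.622 -0.132  0.136]
 obj [ 374  298   39   36 1098] [ 0.428 
[... 551 characters left out ...]
087200165), (0.06342312693595886, 0.014871797524392605), 83.74258422851562) [0.138 0.149 0.152]
 obj [  261   198   135   166 19610] [ 0.437 -0.099  0.02 ] [0.744 0.151 0.165]
 obj [ 214  218   37   44 1215] [ 0.432 -0.162  0.02 ] [ 0.493 -0.098  0.079]
 obj [ 402  233   33   43 1277] [0.502 0.173 0.02 ] [0.605 0.256 0.034]
 obj [ 191  264   49   65 2072] [ 0.564 -0.21   0.02 ] [ 0.625 -0.133  0.135]
 obj [ 444  281   50   61 2143] [0.675 0.206 0.02 ] [0.742 0.273 0.138]
 obj [ 494  340  107   61 3699] [0.79  0.257 0.02 ] [0.85  0.4   0.093]
 obj [ 225  352  233  116 1737] [ 0.75  -0.171  0.02 ] [0.85  0.17  0.039]
 obj [ 128  398   70   82 4837] [ 0.745 -0.3    0.02 ] [ 0.85  -0.22   0.074]
```

Doser origin is about (0.588, 0.0225) with yaw about -12.1°. The near wing is at (0.486,-0.015), turned about 0.06. The far wing is at (0.665,-0.053), turned about 0.11. The spacings match the given sizes. I'm moving in now.

Emit:
move_arm:
  deltas:
    - [[0,0,-0.07],[0.2,-0.5,0.35],-1]
    - [[0,0,-0.13],[0.43,-0.95,0.7],0]
    - [[0,0,-0.13],[0.43,-0.95,0.7],0]
  grip_force: 40

```text
time: 0.48
tool_pos: [0.2269, 0.5544, 0.3052]
tcp_rot: [0.746, 3.05, 0.009]
wrist_force: [-0.7, 1.5, -0.4]
width: 0.601
```

Emit:
move_arm:
  deltas:
    - [[0,0,-0.07],[0.2,-0.5,0],0]
    - [[0,0,-0.13],[0.43,-0.95,0],0]

```text
time: 0.72
tool_pos: [0.2674, 0.4592, 0.2997]
tcp_rot: [-1.05, -2.96, 0.003]
wrist_force: [0.3, -0.0, -0.6]
width: 0.503
```

Emit:
move_arm:
  deltas:
    - [[0,0,-0.07],[0.2,-0.5,0],0]
    - [[0,0,-0.13],[0.43,-0.95,0],0]

```text
time: 0.98
tool_pos: [0.3106, 0.3639, 0.2998]
tcp_rot: [-1.347, -2.837, 0.002]
wrist_force: [0.8, -0.5, -1.1]
width: 0.499
```

Emit:
move_arm:
  deltas:
    - [[0,0,-0.07],[0.2,-0.5,0],0]
    - [[0,0,-0.13],[0.43,-0.95,0],0]

```text
time: 1.23
tool_pos: [0.3537, 0.269, 0.3]
tcp_rot: [-1.63, -2.685, 0.002]
wrist_force: [0.7, 0.2, -0.1]
width: 0.503
```

Emit:
move_arm:
  deltas:
    - [[0,0,-0.07],[0.2,-0.5,0],0]
    - [[0,0,-0.13],[0.43,-0.95,0],0]

```text
time: 1.48
tool_pos: [0.3969, 0.174, 0.3001]
tcp_rot: [-1.895, -2.504, 0.001]
wrist_force: [0.1, 0.2, 1.1]
width: 0.499
```

Emit:
move_arm:
  deltas:
    - [[0,0,-0.07],[0.2,-0.5,0],0]
    - [[0,0,-0.13],[0.43,-0.95,0],0]

```text
time: 1.72
tool_pos: [0.4401, 0.079, 0.3001]
tcp_rot: [-2.141, -2.298, 0.001]
wrist_force: [0.2, 1.0, 0.2]
width: 0.499
```

Emit:
move_arm:
  deltas:
    - [[0,0,-0.07],[0.2,-0.5,0],0]
    - [[0,0,-0.14],[0.46,-0.95,0],0]
    - [[0,0,-0.14],[0.46,-0.95,0],0]

```text
time: 2.1
tool_pos: [0.4868, -0.0171, 0.2996]
tcp_rot: [-2.382, -2.047, 0.003]
wrist_force: [-0.0, 0.7, 0.2]
width: 0.501
```

Emit:
move_arm:
  deltas:
    - [[0,0,0],[0,0.02,-0.5],0]
    - [[0,0,0],[0,0.02,-1],0]

```text
time: 2.35
tool_pos: [0.486, -0.0116, 0.1999]
tcp_rot: [-2.376, -2.054, -0.002]
wrist_force: [0.2, -0.3, -0.5]
width: 0.504
```

Emit:
move_arm:
  deltas:
    - [[0,0,0],[0,0,-0.4],0]
    - [[0,0,0],[0,0,-0.73],0]
    - [[0,0,0],[0,0,-0.73],0.7]
    - [[0,0,0],[0,0,-0.73],1]
    - [[0,0,0],[0,0,-0.73],1]
    - [[0,0,0],[0,0,-0.73],1]

```text
time: 3.1
tool_pos: [0.4854, -0.0119, 0.1286]
tcp_rot: [-2.377, -2.051, -0.001]
wrist_force: [-1.3, 6.0, -4.8]
width: 0.152
```

Emit:
move_arm:
  deltas:
    - [[0,0,0.1],[0,-0.02,0],1]
    - [[0,0,0.2],[0,-0.03,0],1]
    - [[0,0,0.3],[0,-0.03,0],1]
    - [[0,0,0.4],[0,-0.03,0],1]
    - [[0,0,0.5],[0,-0.03,0],1]
    - [[0,0,0.6],[0,-0.03,0],1]
    - [[0,0,0.7],[0,-0.03,0],1]
    - [[0,0,0.8],[0,-0.03,0],1]
    - [[0,0,0.9],[0,-0.03,0],1]
    - [[0,0,0.975],[0,-0.03,0],1]
    - [[0,0,0.975],[0,-0.03,0],1]

```text
time: 4.47
tool_pos: [0.483, -0.0139, 0.128]
tcp_rot: [-0.293, -3.122, -0.005]
wrist_force: [-7.8, 8.2, -0.9]
width: 0.154
```

```bash
python3 -c "
from h import *
s=status.read_state();print(s['torque'],s['wrist_force'],s['q'])"
```

```text
[ 1.25637814  1.23816027 -0.40167053] [-7.81014254  8.235548   -0.89041526] [-0.08296239 -0.00543096  2.1076726   0.00411581  1.045375   -1.46859226]
```

Emit:
move_arm:
  deltas:
    - [[0,0,-0.02],[0,0,0],0.3]
    - [[0,0,-0.02],[0,0,0],0]
    - [[0,0,-0.02],[0,0,0.4],0]
    - [[0,0,-0.12],[0.4,-0.1,0.7],0]
    - [[0,0,-0.23],[0.9,-0.2,0.7],0]
    - [[0,0,-0.34],[0.9,-0.2,0.7],0]
    - [[0,0,-0.45],[0.9,-0.2,0.7],0]

```text
time: 5.35
tool_pos: [0.5777, -0.0368, 0.1993]
tcp_rot: [1.364, 2.827, 0.0]
wrist_force: [-0.8, -0.3, -0.1]
width: 0.498
```

Emit:
move_arm:
  deltas:
    - [[0,0,-0.11],[0.4,-0.1,0],0]
    - [[0,0,-0.22],[0.9,-0.2,0],0]
    - [[0,0,-0.33],[0.9,-0.2,0],0]
    - [[0,0,-0.44],[0.9,-0.2,0],0]
    - [[0,0,-0.494],[0.9,-0.2,0],0]
    - [[0,0,-0.494],[0.9,-0.2,0],0]

```text
time: 6.1
tool_pos: [0.6669, -0.0566, 0.1993]
tcp_rot: [2.326, 2.109, 0.002]
wrist_force: [-0.6, 0.1, -0.2]
width: 0.503
```

Run:
```python
from h import *
p,d,W=snap("top","top1")
g=(W[...,0]>.3)&(W[...,0]<.85)&(W[...,1]>-.3)&(W[...,1]<.4)
m=g&(W[...,2]>.136)&(W[...,2]<.17)&(p.max(-1)<70)
k,l,s,_=cv2.connectedComponentsWithStats(m.astype(np.uint8))
for i in range(1,k):
    if s[i,4]>40:
        Q=W[l==i];print(" dark",s[i],cv2.minAreaRect(Q[:,:2].astype(np.float32)),np.percentile(Q[:,2],[5,50,95]).round(3))
print(status.read_state()['tool_pos'],status.read_state()['tcp_rot'])
```

```text
[ 0.66668754 -0.05643037  0.19919661] [2.32508040e+00 2.11013048e+00 1.67668166e-03]
```

Emit:
move_arm:
  deltas:
    - [[0,0,0],[-0.01,0.03,-0.4],0]
    - [[0,0,0],[-0.01,0.03,-0.72],0]
    - [[0,0,0],[-0.01,0.03,-0.72],0.7]
    - [[0,0,0],[-0.01,0.03,-0.72],1]
    - [[0,0,0],[-0.01,0.03,-0.72],1]
    - [[0,0,0],[-0.01,0.03,-0.72],1]

```text
time: 6.9
tool_pos: [0.665, -0.0531, 0.127]
tcp_rot: [2.327, 2.109, 0.0]
wrist_force: [-0.9, 0.3, -1.1]
width: 0.157
```

Emit:
move_arm:
  deltas:
    - [[0,0,0.1],[0,0,0],1]
    - [[0,0,0.2],[0,0,0],1]
    - [[0,0,0.3],[0,0,0],1]
    - [[0,0,0.4],[0,0,0],1]
    - [[0,0,0.5],[0,0,0],1]
    - [[0,0,0.6],[0,0,0],1]
    - [[0,0,0.7],[0,0,0],1]
    - [[0,0,0.8],[0,0,0],1]
    - [[0,0,0.88],[0,0,0],1]
    - [[0,0,0.945],[0,0,0],1]
    - [[0,0,0.945],[0,0,0],1]

```text
time: 8.28
tool_pos: [0.6656, -0.0526, 0.127]
tcp_rot: [0.293, 3.126, 0.002]
wrist_force: [0.8, 2.5, -0.9]
width: 0.154
```

```bash
python3 -c "
from h import *
s=status.read_state();print(s['torque'],s['wrist_force'],s['q'])"
```

```text
[ 0.35879872 -0.08687807 -0.51165272] [ 0.82494612  2.45717104 -0.94685179] [-1.16666159e-01  3.27328538e-01  1.72185306e+00  1.21621586e-03
  1.09061165e+00 -1.50096122e+00]
```

Emit:
move_arm:
  deltas:
    - [[0,0,-0.015],[0,0,0],0.3]
    - [[0,0,-0.015],[0,0,0],0]
    - [[0,0,-0.015],[0,0,0.4],0]
    - [[0,0,-0.015],[-0.3,0.07,0.9],0]
    - [[0,0,-0.015],[-0.89,0.19,0.9],0]
    - [[0,0,-0.015],[-0.89,0.19,0.9],0]
  grip_force: 30

```text
time: 9.02
tool_pos: [0.5709, -0.0332, 0.2154]
tcp_rot: [-0.326, -3.121, 0.0]
wrist_force: [0.9, -0.6, 0.6]
width: 0.504
```

Run:
```python
from h import *
p,d,W=snap("wrist","wrist1")
g=(W[...,0]>.3)&(W[...,0]<.85)&(W[...,1]>-.15)&(W[...,1]<.2)
m=g&(W[...,2]>.13)&(W[...,2]<.17)&(p.max(-1)<70)
k,l,s,_=cv2.connectedComponentsWithStats(m.astype(np.uint8))
for i in range(1,k):
    if s[i,4]>100:
        Q=W[l==i];print(" dark",s[i],cv2.minAreaRect(Q[:,:2].astype(np.float32)),np.percentile(Q[:,2],[5,50,95]).round(3))
print(status.read_state()['tool_pos'],status.read_state()['tcp_rot'])
```

```text
dark [ 311   14   27  135 1142] ((0.48574164509773254, -0.013878028839826584), (0.012759794481098652, 0.06232311949133873), 77.72044372558594) [0.148 0.149 0.15 ]
 dark [313 173  22  63 364] ((0.5440331697463989, -0.026473503559827805), (0.010428889654576778, 0.028201628476381302), 77.8436508178711) [0.136 0.159 0.16 ]
 dark [ 312  342   22   82 1643] ((0.6470460891723633, -0.04859725758433342), (0.012796237133443356, 0.06182442978024483), 78.1077880859375) [0.137 0.149 0.151]
[ 0.57365858 -0.03370188  0.21620889] [-3.26486987e-01 -3.12396197e+00  5.42576370e-04]
```

View pics/wrist1.png

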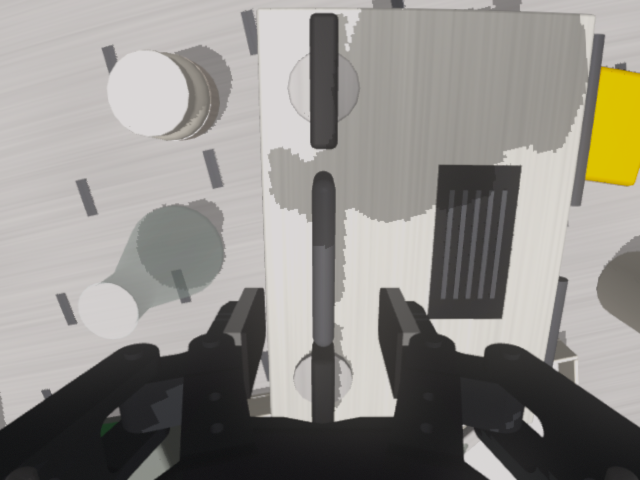

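Wrist view: both wings lie along the doser's x axis (rows 14–149 and 342–424, yaw -12.3° and -11.9°), so both are unlocked. The jaws straddle the bar at column 323. Next I grip the bar and plan the arc.

Emit:
move_arm:
  deltas:
    - [[0,0,0],[0.02,0,-0.4],0]
    - [[0,0,0],[0.02,0,-0.79],0]
    - [[0,0,0],[0.02,0,-0.79],0.6]
    - [[0,0,0],[0.02,0,-0.79],1]
    - [[0,0,0],[0.02,0,-0.79],1]
    - [[0,0,0],[0.02,0,-0.79],1]
  grip_force: 30

```text
time: 9.82
tool_pos: [0.5789, -0.0339, 0.1384]
tcp_rot: [0.326, 3.122, 0.0]
wrist_force: [0.7, 0.4, -2.9]
width: 0.128
```

Run:
```python
from h import *
Y=np.array([.2096,.9778,0]);X=np.array([.9778,-.2096,0]);Z=np.array([0,0,1])
def tcp(t):
    a=.3*t;c,s=np.cos(t),np.sin(t)
    return -Y*(.153*c-.046*s)+Z*(.153*s+.046*c)-.019*(np.cos(a)*Z+np.sin(a)*Y)
for seg in ([0,.1,.2,.3,.4,.5],[.5,.6,.7,.8,.9,1.0],[1.,1.1,1.2,1.3,1.4,1.5],[1.5,1.6,1.7,1.8,1.9,1.92]):
    print([[list((-X*.3*(t-seg[0])/(np.pi/2)).round(3)),list(((tcp(t)-tcp(seg[0]))/.1).round(2)),1] for t in seg[1:]])
s=status.read_state();print(s['tool_pos'],s['wrist_force'],s['width'])
```

```text
[[[np.float64(-0.019), np.float64(0.004), np.float64(-0.0)], [np.float64(0.01), np.float64(0.05), np.float64(0.15)], 1], [[np.float64(-0.037), np.float64(0.008), np.float64(-0.0)], [np.float64(0.02), np.float64(0.11), np.float64(0.3)], 1], [[np.float64(-0.056), np.float64(0.012), np.float64(-0.0)], [np.float64(0.04), np.float64(0.18), np.float64(0.43)], 1], [[np.float64(-0.075), np.float64(0.016), np.float64(-0.0)], [np.float64(0.06), np.float64(0.27), np.float64(0.56)], 1], [[np.float64(-0.093), np.float64(0.02), np.float64(-0.0)], [np.float64(0.08), np.float64(0.37), np.float64(0.68)], 1]]
[[[np.float64(-0.019), np.float64(0.004), np.float64(-0.0)], [np.float64(0.02), np.float64(0.11), np.float64(0.11)], 1], [[np.float64(-0.037), np.float64(0.008), np.float64(-0.0)], [np.float64(0.05), np.float64(0.23), np.float64(0.2)], 1], [[np.float64(-0.056), np.float64(0.012), np.float64(-0.0)], [np.float64(0.08), np.float64(0.36), np.float64(0.28)], 1], [[np.float64(-0.075), np.float64(0.016), np.float64(-0.0)], [np.float64(0.11), np.float64(0.5), np.float64(0.35)], 1], [[np.float64(-0.093), 
[... 694 characters left out ...]
[[[np.float64(-0.019), np.float64(0.004), np.float64(-0.0)], [np.float64(0.03), np.float64(0.15), np.float64(-0.04)], 1], [[np.float64(-0.037), np.float64(0.008), np.float64(-0.0)], [np.float64(0.06), np.float64(0.29), np.float64(-0.1)], 1], [[np.float64(-0.056), np.float64(0.012), np.float64(-0.0)], [np.float64(0.09), np.float64(0.42), np.float64(-0.17)], 1], [[np.float64(-0.075), np.float64(0.016), np.float64(-0.0)], [np.float64(0.12), np.float64(0.55), np.float64(-0.25)], 1], [[np.float64(-0.078), np.float64(0.017), np.float64(-0.0)], [np.float64(0.12), np.float64(0.57), np.float64(-0.27)], 1]]
[ 0.57889596 -0.03393115  0.13840073] [ 0.73686378  0.36050659 -2.90552771] 0.12836147532468561
```

Emit:
move_arm:
  deltas:
    - [[-0.019,0.004,0],[0.01,0.05,0.15],1]
    - [[-0.037,0.008,0],[0.02,0.11,0.3],1]
    - [[-0.056,0.012,0],[0.04,0.18,0.43],1]
    - [[-0.075,0.016,0],[0.06,0.27,0.56],1]
    - [[-0.093,0.02,0],[0.08,0.37,0.68],1]

```text
time: 10.45
tool_pos: [0.5866, 0.0024, 0.2066]
tcp_rot: [-0.325, -3.102, 0.236]
wrist_force: [1.5, -1.1, -5.1]
width: 0.125
```

Emit:
move_arm:
  deltas:
    - [[-0.019,0.004,0],[0.02,0.11,0.11],1]
    - [[-0.037,0.008,0],[0.05,0.23,0.2],1]
    - [[-0.056,0.012,0],[0.08,0.36,0.28],1]
    - [[-0.075,0.016,0],[0.11,0.5,0.35],1]
    - [[-0.093,0.02,0],[0.14,0.64,0.41],1]

```text
time: 11.08
tool_pos: [0.6002, 0.0659, 0.2491]
tcp_rot: [-0.322, -3.06, 0.466]
wrist_force: [-1.6, -2.3, -0.9]
width: 0.133
```

Emit:
move_arm:
  deltas:
    - [[-0.019,0.004,0],[0.03,0.15,0.04],1]
    - [[-0.037,0.008,0],[0.06,0.3,0.06],1]
    - [[-0.056,0.012,0],[0.1,0.45,0.07],1]
    - [[-0.075,0.016,0],[0.13,0.6,0.06],1]
    - [[-0.093,0.02,0],[0.16,0.75,0.03],1]

```text
time: 11.7
tool_pos: [0.6169, 0.1429, 0.2529]
tcp_rot: [-0.316, -3.005, 0.685]
wrist_force: [-1.0, -2.0, 0.1]
width: 0.121
```

Emit:
move_arm:
  deltas:
    - [[-0.019,0.004,0],[0.03,0.15,-0.04],1]
    - [[-0.037,0.008,0],[0.06,0.29,-0.1],1]
    - [[-0.056,0.012,0],[0.09,0.42,-0.17],1]
    - [[-0.075,0.016,0],[0.12,0.55,-0.25],1]
    - [[-0.075,0.016,0],[0.12,0.55,-0.25],1]

```text
time: 12.32
tool_pos: [0.6286, 0.1979, 0.2264]
tcp_rot: [-0.308, -2.944, 0.865]
wrist_force: [-1.7, 0.2, 9.8]
width: 0.121
```

Run:
```python
from h import *
s=status.read_state();print(s['tool_pos'],s['wrist_force'],s['torque'],s['width'])
print(Rot.from_rotvec(s['tcp_rot']).as_matrix().round(3))
snap("scene","scene1")
```

```text
[0.62862537 0.19789572 0.22638633] [-1.65220362  0.17359494  9.76711901] [-0.57039994  0.4188263  -0.18936275] 0.12097531547529569
[[-0.978  0.174 -0.111]
 [ 0.207  0.823 -0.529]
 [-0.001 -0.541 -0.841]]
```

View pics/scene1.png

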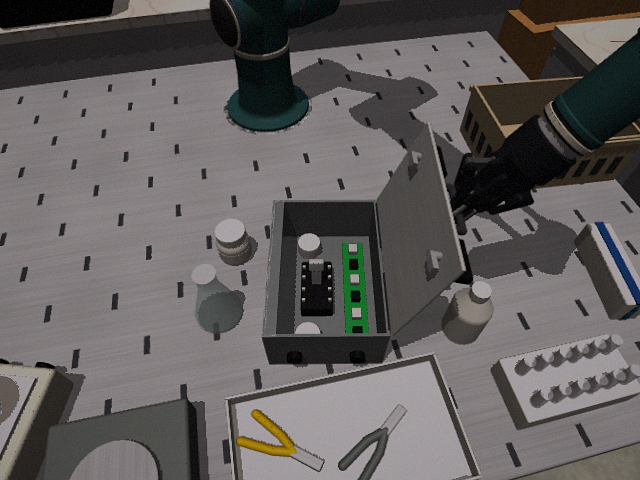

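The panel is open at about 1.9, on or near its stop (the wrist feels 10 N). The case interior is in view, with the lever head at about (316,265) and leaning towards the robot. I'll release the handle and retract.

Emit:
move_arm:
  deltas:
    - [[-0.075,0.016,0],[0,0,0],0.4]
    - [[0,0,0],[0,0,0],0.2]
    - [[0,0,0],[0,0,0],0.2]
    - [[0,0,0],[0.03,0.16,0.25],0.2]
    - [[0,0,0],[0.09,0.42,0.67],0.2]
    - [[0,0,0],[0.11,0.53,0.98],0.2]

```text
time: 13.12
tool_pos: [0.6393, 0.2514, 0.3246]
tcp_rot: [-0.309, -2.945, 0.86]
wrist_force: [-0.9, 1.0, -0.0]
width: 0.397
```

Run:
```python
from h import *
X=np.array([.9778,-.2096]);Y=np.array([.2096,.9778]);O=np.array([.588,.0225])
for n in("top","scene"):
    p,d,W=snap(n); cv2.imwrite(f"pics/{n}2.png",cv2.resize(p[150:350,220:440] if n=="top" else p[180:380,240:480],None,fx=2.5,fy=2.5)[:,:,::-1])
    q=W[...,:2]-O; D=np.dstack([q@X,q@Y,W[...,2]])
    m=(abs(D[...,0])<.06)&(abs(D[...,1]+.015)<.03)&(D[...,2]>.055)&(D[...,2]<.105)
    Q=D[m];print(n,m.sum(),Q.min(0).round(4),Q.max(0).round(4),np.median(Q,0).round(4))
    t=Q[Q[:,2]>Q[:,2].max()-.012];print("top face",len(t),t.mean(0).round(4),t.min(0).round(4),t.max(0).round(4))
    m=(D[...,0]>-.14)&(D[...,0]<.14)&(D[...,1]>.1)&(D[...,1]<.3)&(D[...,2]>.15)&(D[...,2]<.32);Q=D[m]
    if len(Q)>200:
        A=np.c_[Q[:,1],np.ones(len(Q))];print("panel pts",len(Q),np.median(Q,0).round(3),np.linalg.lstsq(A,Q[:,2],rcond=None)[0])
```

```text
top 110 [-0.0162 -0.0284  0.079 ] [-0.0044 -0.0029  0.1011] [-0.0113 -0.0157  0.0975]
top face 103 [-0.0108 -0.0156  0.0973] [-0.0162 -0.0284  0.0911] [-0.0044 -0.0029  0.1011]
panel pts 11846 [-0.01   0.138  0.244] [1.66457121e+00 1.65643710e-03]
scene 262 [-0.0137 -0.0269  0.055 ] [ 0.001  -0.0028  0.1008] [-0.0027 -0.0148  0.087 ]
top face 116 [-0.0061 -0.0147  0.096 ] [-0.0137 -0.0267  0.0889] [-0.0013 -0.0028  0.1008]
panel pts 10380 [0.028 0.138 0.242] [ 1.68073493 -0.00325042]
```

View pics/top2.png

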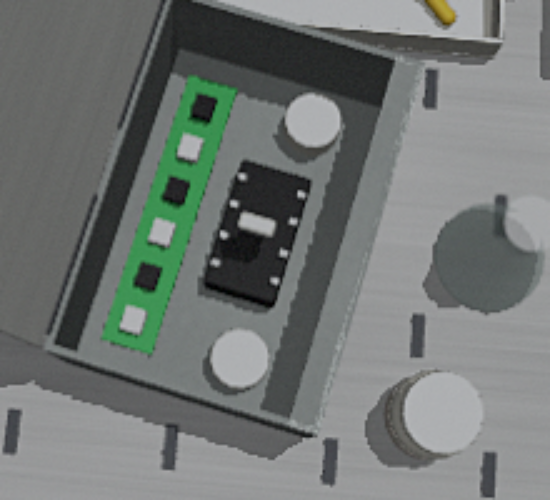

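View pics/scene2.png

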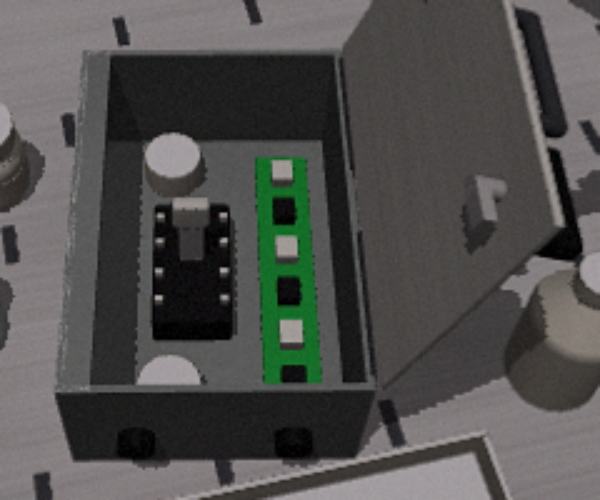

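The lever tip measures x about -9 mm at z 0.0975, which matches the second notch (prediction: -9.1 mm, 0.0974). So it needs exactly one click. The panel leans left at about 1.88–1.9. I'm moving over to the lever.

Emit:
move_arm:
  deltas:
    - [[0.09,-0.019,0],[0,0,0.5],0]
    - [[0.18,-0.038,0],[0,-0.3,0.7],0]
    - [[0.27,-0.057,0],[-0.1,-0.65,0.7],-0.2]
    - [[0.355,-0.076,0],[-0.2,-1,0.7],-0.2]

```text
time: 13.72
tool_pos: [0.6185, 0.1488, 0.3927]
tcp_rot: [0.327, 3.122, 0.008]
wrist_force: [-0.1, -0.7, -0.1]
width: 0.601
```

Emit:
move_arm:
  deltas:
    - [[0,0,0],[-0.1,-0.5,0],-0.2]
    - [[0,0,0],[-0.2,-1,0],-0.2]
    - [[0,0,0],[-0.2,-1,0],-0.2]

```text
time: 14.1
tool_pos: [0.5977, 0.0462, 0.3918]
tcp_rot: [-0.335, -3.123, 0.001]
wrist_force: [0.3, 0.6, -1.0]
width: 0.598
```

Emit:
move_arm:
  deltas:
    - [[0,0,0],[-0.2,-0.42,-0.3],-0.2]
    - [[0,0,0],[-0.22,-0.42,-0.8],-0.2]
    - [[0,0,0],[-0.22,-0.42,-1],-0.2]
    - [[0,0,0],[-0.22,-0.42,-1],-0.2]

```text
time: 14.6
tool_pos: [0.5759, 0.0088, 0.2901]
tcp_rot: [-0.325, -3.12, -0.002]
wrist_force: [-0.3, -0.6, -0.1]
width: 0.596
```

Run:
```python
from h import *
s=status.read_state();print(s['tool_pos'],s['wrist_force'],s['width']);M=Rot.from_rotvec(s['tcp_rot']).as_matrix();print(M.round(3))
```

```text
[0.57585632 0.00883361 0.29009244] [-0.29938133 -0.62289092 -0.0909557 ] 0.5962540495705735
[[-0.979  0.206 -0.004]
 [ 0.206  0.979  0.002]
 [ 0.005  0.001 -1.   ]]
```

Emit:
move_arm:
  deltas:
    - [[0,0,0],[0.02,0,-0.5],-0.2]
    - [[0,0,0],[0.02,0,-1],-0.2]

```text
time: 14.85
tool_pos: [0.582, 0.0088, 0.1948]
tcp_rot: [0.324, 3.118, 0.003]
wrist_force: [0.7, -0.9, -0.8]
width: 0.602
```

Emit:
move_arm:
  deltas:
    - [[0,0,0],[0,0,-0.4],-0.2]
    - [[0,0,0],[0,0,-0.8],-0.2]
    - [[0,0,0],[0,0,-1],-0.2]
    - [[0,0,0],[0,0,-1],-0.2]

```text
time: 15.35
tool_pos: [0.579, 0.0085, 0.092]
tcp_rot: [-0.325, -3.123, -0.002]
wrist_force: [-0.2, 0.2, -0.1]
width: 0.599
```

Run:
```python
from h import *
s=status.read_state();print(s['tool_pos'],s['wrist_force'],s['width'])
snap("wrist","wrist2")
```

```text
[0.57899865 0.00849349 0.09201235] [-0.20609053  0.16505967 -0.11054488] 0.5987743353714218
```

View pics/wrist2.png

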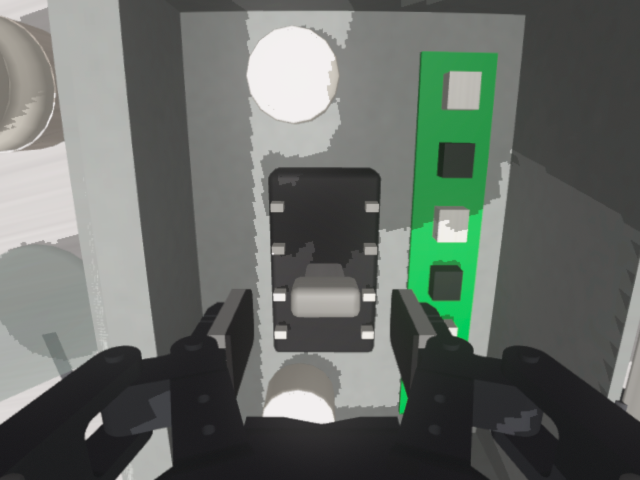

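The head at (326,297) is centred between the pads in the second notch (image up points toward the robot). I'll descend and grip it.

Emit:
move_arm:
  deltas:
    - [[0,0,0],[-0.01,0,-0.1],-0.2]
    - [[0,0,0],[-0.01,0,-0.17],0]
    - [[0,0,0],[-0.01,0,-0.17],0.3]
    - [[0,0,0],[-0.01,0,-0.17],0.6]
    - [[0,0,0],[-0.01,0,-0.17],0.6]
    - [[0,0,0],[-0.01,0,-0.17],0.6]
  grip_force: 30

```text
time: 16.15
tool_pos: [0.578, 0.0097, 0.0756]
tcp_rot: [-0.328, -3.124, -0.006]
wrist_force: [0.5, 5.7, -0.7]
width: 0.299
```

Emit:
move_arm:
  deltas:
    - [[0.008,0.037,0],[0.025,-0.005,0],0.6]
    - [[0.016,0.075,0],[0.05,-0.01,0],0.6]
    - [[0.024,0.112,0],[0.075,-0.015,0],0.6]
    - [[0.032,0.149,0],[0.1,-0.02,0.01],0.6]
    - [[0.032,0.149,0],[0.1,-0.02,0.01],0.6]
    - [[0.032,0.149,0],[0.1,-0.02,0.01],0.6]

```text
time: 16.9
tool_pos: [0.5884, 0.0076, 0.0757]
tcp_rot: [-0.303, -2.888, -0.044]
wrist_force: [2.2, 4.7, -3.8]
width: 0.296
```

Run:
```python
from h import *
s=status.read_state();print(s['tool_pos'],s['wrist_force'],s['torque'],s['width']);print(Rot.from_rotvec(s['tcp_rot']).as_matrix().round(3))
```

```text
[0.5884192  0.00761223 0.07565725] [ 2.16146329  4.70440837 -3.78770226] [ 0.77926984 -0.46700938 -0.26819196] 0.29609349020322295
[[-0.95   0.208 -0.231]
 [ 0.201  0.978  0.054]
 [ 0.237  0.005 -0.971]]
```

Emit:
move_arm:
  deltas:
    - [[0,0,0],[0,0,0],0.2]
    - [[0,0,0],[0,0,0],-0.2]
    - [[0,0,0],[0,0,0],-0.2]
    - [[0,0,0],[0.05,-0.01,0.2],-0.2]
    - [[0,0,0],[0.13,-0.03,0.6],-0.2]
    - [[0,-0.1,0],[0.13,-0.03,1],-0.2]

```text
time: 17.65
tool_pos: [0.6038, 0.0026, 0.1766]
tcp_rot: [-0.313, -3.045, -0.067]
wrist_force: [-0.2, -0.1, 0.8]
width: 0.598
```

Emit:
move_arm:
  deltas:
    - [[0,0,0],[-0.2,0,0.5],-0.2]
    - [[0,0,0],[-0.7,0,1],-0.2]
    - [[0,0,0],[-1,0,1],-0.2]

```text
time: 18.02
tool_pos: [0.5023, 0.0027, 0.2829]
tcp_rot: [-0.313, -3.053, -0.067]
wrist_force: [0.7, -0.1, 0.3]
width: 0.599
```

Emit:
move_arm:
  deltas:
    - [[0,0,0],[-0.4,0.4,0],-0.2]
    - [[0,0,0],[-0.7,0.8,0],-0.2]
    - [[0,0,0],[-0.7,1,0],-0.2]

```text
time: 18.4
tool_pos: [0.4293, 0.1043, 0.2785]
tcp_rot: [-0.311, -3.046, -0.068]
wrist_force: [1.0, 0.0, -0.2]
width: 0.598
```

```bash
cat > chk.py <<'E'
from h import *
X=np.array([.9778,-.2096]);Y=np.array([.2096,.9778]);O=np.array([.588,.0225])
for n in("top","scene"):
    p,d,W=snap(n,n+"3")
    q=W[...,:2]-O; D=np.dstack([q@X,q@Y,W[...,2]])
    m=(abs(D[...,0])<.06)&(abs(D[...,1]+.015)<.03)&(D[...,2]>.085)&(D[...,2]<.105)
    Q=D[m]
    if len(Q): print(n,len(Q),Q.mean(0).round(4),Q.min(0).round(4),Q.max(0).round(4))
    m=(D[...,0]>-.03)&(D[...,0]<.03)&(D[...,1]>.1)&(D[...,1]<.2)&(D[...,2]>.13)&(D[...,2]<.27);Q=D[m]
    if len(Q)>200: print("panel theta~",(np.arctan2(np.median(Q[:,2]-.11),-np.median(Q[:,1]-.095))).round(3),len(Q))
    g=(W[...,0]>.3)&(W[...,0]<.85)&(W[...,1]>-.3)&(W[...,1]<.4)
    m=g&(W[...,2]>.02)&(W[...,2]<.2)
    k,l,s,_=cv2.connectedComponentsWithStats(m.astype(np.uint8))
    for i in range(1,k):
        if 600<s[i,4]<2600: Q=W[l==i];print(" obj",s[i],Q.min(0).round(3),Q.max(0).round(3))
s=status.read_state();print(s['time'],s['tool_pos'],s['wrist_force'])
E
python3 chk.py
```

```text
top 125 [ 0.0051 -0.0156  0.0957] [-0.0005 -0.0283  0.0851] [ 0.0126 -0.0026  0.1012]
 obj [ 129   95   84   39 2510] [0.788 0.257 0.02 ] [0.85  0.4   0.094]
 obj [ 312  214   33   58 1310] [ 0.531 -0.029  0.021] [0.637 0.029 0.101]
 obj [ 396  229   48   43 1492] [ 0.546 -0.211  0.02 ] [ 0.622 -0.132  0.136]
 obj [ 374  298   39   36 1101] [ 0.428 -0.157  0.02 ] [ 0.491 -0.098  0.08 ]
scene 127 [ 0.0104 -0.0148  0.0955] [ 0.0032 -0.0264  0.0856] [ 0.0147 -0.0029  0.1   ]
panel theta~ 1.901 2052
 obj [ 214  218   37   43 1211] [ 0.431 -0.162  0.02 ] [ 0.493 -0.098  0.079]
 obj [ 301  261   32   53 1583] [ 0.533 -0.028  0.021] [0.639 0.044 0.1  ]
 obj [ 191  264   49   65 2074] [ 0.564 -0.21   0.02 ] [ 0.625 -0.133  0.135]
 obj [ 443  281   51   61 2146] [0.675 0.206 0.02 ] [0.742 0.272 0.138]
 obj [ 225  352  233  116 1748] [ 0.75  -0.171  0.02 ] [0.85  0.169 0.039]
18.5 [0.43079328 0.10444852 0.27835429] [-0.34604784 -0.36358302  1.2768563 ]
```

View pics/scene3.png

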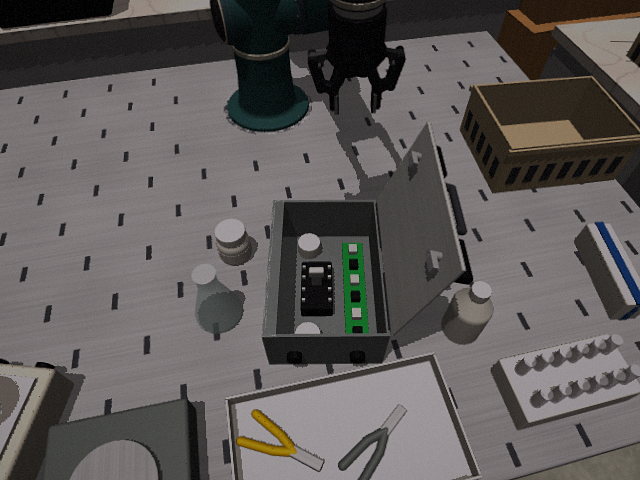

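The lever tip is at x about +8 mm, where the third notch predicts +9. The panel reads 1.90, the flask, jar and bottle have not moved, and the arm is clear. I'm handing in.

```bash
python3 -c "
from h import *
print(order.finish_job())"
```

```text
the job is handed in; nothing more can be done
None
```

The job is handed in, at 18.5 s of the 72 s allowed. I turned both wing fasteners counter-clockwise to their stops, swung the panel open by its handle to its stop and let it go. I then clicked the index lever one notch forward, from the second to the third, holding the head so it could not overshoot.

| Item | Last check |
|---|---|
| Wing fasteners | Both lie along the doser's x axis to within about 0.3°. The wrist felt the stop on each, at 0.4–0.5 N m. |
| Panel | 1.90 rad, on its stop. |
| Lever | Tip at x of about +8 mm (+5 in the top camera, +10 in the scene camera). The third notch should be +9, the fourth +27. |
| Flask, jar, bottle | Within about 1 mm of where they started. |
| Gripper | Open and clear of everything. |

The yellow pad was not measured again: the open panel hid it in the scene view, and it was not picked out in the top view. Nothing came near it.

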